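# Stow the pack in the parts case, shut its drawer and hold the case up level

## Task

Get the parts case ready to carry off: lay the small flat cardboard pack flat in the case's open drawer without dropping it, then slide the drawer fully shut while the case stands on the bench. Then lift the whole case by its top handle at least 10 cm clear of the bench and finish still holding it there, steady and level, with the drawer shut and the pack inside. Keep the case upright throughout and leave the spool, the bottle and the tall carton where they stand.

Things in the scene. Friction and masses are not known exactly. Their poses are not given: they have to be found in the camera images.
- chest: Portable parts case of grey plastic, loose on the bench (its top at z = 0), about 0.5 kg empty of its drawer: 160 (x) x 200 (y) x 85 (z) mm, plus a rigid black carrying handle on top. Origin: centre of its underside; z up; its own -x side is the front, from which the drawer slides out. It slides on the bench if pushed with more than about 3 N beyond what the drawer needs.
- chest_handle (a point): Centre of the handle's grip bar, 130 mm above the case's underside, over the middle of the case. The bar runs along the case's y axis, 16 x 16 mm in section, and stands on two posts (18 x 12 mm) at y = +60 and -60 mm: 108 mm free between the posts and 37 mm free between the bar and the case's top. It is fixed to the case and does not fold.
- drawer (a joint): How far the case's only drawer is open, in m: 0 fully shut, 0.105 at its stop. It slides along the case's -x axis, starts open by 85 to 103 mm, needs about 1.2 N to slide and stays where it is left. Open by j, the drawer is open to above from x = -69 mm to x = j - 69 mm about point drawer_floor; the rest is under the case's top, 62 mm above its floor.
- drawer_floor (a point): Centre of the drawer's inner floor, moves with the drawer, axes as the case's, 15 mm above the case's underside. Inside: x = -69 to +64 mm, y = -84 to +84 mm about it; walls 45 mm high, 5 mm thick; front panel x = -81 to -69 mm, 196 mm wide, reaching 60 mm above this floor. Shut, this point lies 1 mm in +x of the case's origin.
- drawer_pull (a point): Middle of the outer edge of the steel pull lip on the drawer's front: the lip is 70 mm long (along the case's y), 8 mm high, and stands 11 mm out of the front panel. This point is 68 mm above the case's underside and 92 mm in -x of point drawer_floor; the lip's centre line is at this height.
- pack: The small flat pack of parts, an off-white cardboard box with a brown tape, 64 (x) x 44 (y) x 28 (z) mm, about 0.15 kg, lying flat on the bench. Origin: centre of its underside; z up.
- spool: Bystander: brass-coloured wire spool standing on its flange, 62 mm across, 48 mm high. Origin: centre of its underside.
- bottle: Bystander: white bottle, 56 mm across, 140 mm high. Origin: centre of its underside.
- carton: Bystander: tall cardboard carton, 52 x 52 x 95 mm high. Origin: centre of its underside.
Mind the look-alikes: they are no part of the job. Leave any red look-alike of the pack alone.

How it is judged:
By the outcome, as a careful person would: the job done as asked, in the order asked, and still so for the second after the job is handed in, while the arm keeps its last pose, push and grip.
It also fails if it takes over 64 s, if anything falls off the work surface, if the arm or the gripper's body presses on something with over 40 N, if the wrist force passes 120 N, or if a joint passes its speed limit or range.

## Robot

A 6-joint arm with a two-finger parallel gripper is mounted at the origin on the work surface. World frame = base frame: x ahead of the robot, y to its left, z up, the work surface at z = 0. Lengths are in m, angles in rad, forces in N, time in s.
With the tool pointing down it reaches from about 0.275 to 0.875 m from the base axis. Payload 12.5 kg.
Tool frame: the origin (TCP) lies on the centre line of the jaws, within the pads' length; the fingertips stand r.finger_overhang ahead of it and the grasp point (between the pads) lies 3 mm ahead of it (r.finger_overhang is the distance from the TCP to the fingertips, in m); z points along the fingers, y is the direction in which the jaws open and shut (so a half turn about z gives the same grasp; the last joint's range is limited). The gripper opens to 85 mm and grips with 20 to 120 N. Pads are 22 mm wide; open, the fingers measure 114 mm over their backs; the gripper's body (76 mm by 85 mm) begins 54 mm behind the grasp point. The pads swing forward as they close: fully open they stand 13 mm farther back than shut.
Start: joints at [1.231, 0.351, 1.652, -0, 1.139, -0.085], TCP at [0.139, 0.532, 0.253] pointing down, gripper open.
Joint ranges: [-2.75, 2.75], [-0.79, 2.1], [0.01, 2.65], [-1.57, 4.71], [0.07, 3.14], [-2.87, 2.87]. Speed limits (rad/s): [2.22, 2.22, 2.79, 3.14, 3.14, 3.14].

## Interface

Orientations are given as a unit quaternion [x, y, z, w].
In Python, from cell import r, optics gives the robot as it stands. The module is installed in compiled form; this text tells all that it offers. Calls block until the motion is done:
- r.move_to(position, orientation): joint-space move of the TCP to a pose.
- r.move_linear(position, rot=None, vel=0.15): straight line of the TCP; rot=None keeps the orientation; vel is the mean speed in m/s.
- r.set_joints(angles): joint-space move.
- r.set_gripper(opening, squeeze=None): opening from 0.0 (shut) to 1.0 (fully open); squeeze is the grip in N (None keeps the last); returns when the fingers have stopped.
- r.sleep(seconds).
- r.inverse_kinematics(position, orientation): joint angles nearest the present ones, or None.
- optics.get_image(name): name is "scene" or "top" or "wrist"; returns a dict with "pixels" (420x560x3 uint8, red, green, blue), "depth" (420x560 float32, m along the optical axis (not along the pixel's ray), 0 where there is no reading), "fx", "fy", "cx", "cy" (pixels), "camera_from_world" (4x4, takes a point from world to camera coordinates); the wrist camera has in their place "mount" (4x4, takes a point from camera to tool coordinates, whose origin is the TCP and whose axes are the flange's). Camera axes: x right, y down, z forward; pixel columns grow to the right and rows downward; lengths in m; the calibration is good to about 2 mm. The wrist camera is an equidistant fisheye: a pixel r from the principal point sees the ray r / f radians off the axis. A picture is of the moment at which its call begins: read the wrist's pose just before it.
A pose or a line that the arm cannot do raises r.PlanningError and nothing moves.
- r.hand_in(): hands the job in, once; it reports no verdict.
Readings, each from a call of its own:
- r.current_t(): time.
- r.current_q(): joint angles.
- r.current_qvel(): joint speeds.
- r.current_effort(): joint torques, N m.
- r.current_tool_pos(): TCP position.
- r.current_ee_rot(): TCP orientation.
- r.current_contact_force(): force on the tool from outside, world axes, zero at the start.
- r.current_torque(): the same for the moment, N m.
- r.current_opening(): opening from 0.0 (shut) to 1.0 (fully open).
Only numpy, scipy, OpenCV 4.12 (cv2) and the standard library are available. Lean on these libraries where they do the work, as an engineer would, in place of code of your own. Each camera call takes 0.05 s, during which the arm holds its last target.

## Working session

There is one attempt and no reset: what is moved stays moved. The work goes in short steps, each a Python script; the robot and the scene stay as the last script left them, time stands still between calls to the robot, and variables do not carry over. Pictures are saved under pics/ and viewed, and the job is handed in when it is done.

```bash
mkdir -p pics
python3 - <<'E'
from cell import r, optics
import cv2, numpy as np, pickle
d={}
for n in ["scene","top"]:
    im=optics.get_image(n); d[n]=im
    cv2.imwrite(f"pics/{n}0.png",im["pixels"][:,:,::-1])
    print(n,im["fx"],im["cx"],im["cy"],np.round(im["camera_from_world"],3).tolist())
pickle.dump(d,open("d0.pkl","wb"))
print(r.finger_overhang,r.current_t(),r.current_ee_rot(),r.current_opening())
E
```

```text
scene 429.7843578309685 279.8771201325482 212.0988047081622 [[0.435, 0.9, -0.001, -0.202], [0.733, -0.355, -0.58, -0.367], [-0.523, 0.251, -0.815, 1.53], [0.0, 0.0, 0.0, 1.0]]
top 507.67413398980517 283.2347078734929 206.60000646105308 [[0.002, -1.0, -0.012, -0.036], [-0.99, -0.0, -0.14, 0.567], [0.14, 0.012, -0.99, 1.223], [0.0, 0.0, 0.0, 1.0]]
0.022 0.1 [ 1.27076067e-01  9.91892830e-01 -5.22278016e-04 -1.20489282e-04] 1.0000663033013275
```

View pics/scene0.png

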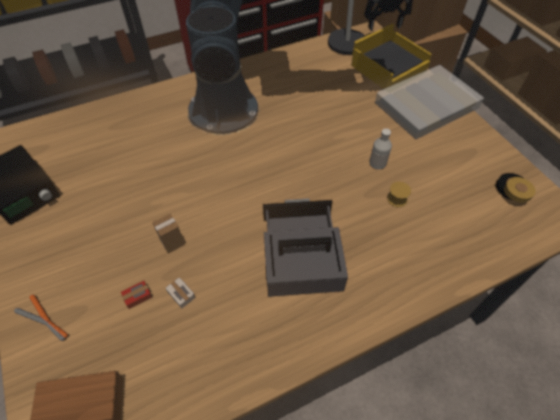

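View pics/top0.png

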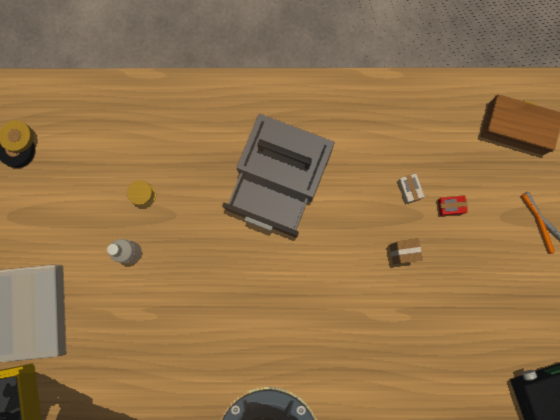

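Top view: case at (285,160) with the drawer opening towards the robot (lower left, lip at 258,224). Pack at (411,188), red look-alike (453,205), carton (408,251), bottle (122,251), spool (140,194).

```bash
cat > h.py <<'E'
import numpy as np, cv2
def cloud(im):
    D=im["depth"].astype(float); h,w=D.shape
    u,v=np.meshgrid(np.arange(w),np.arange(h))
    P=np.stack([(u-im["cx"])/im["fx"]*D,(v-im["cy"])/im["fy"]*D,D],-1)
    T=np.linalg.inv(im["camera_from_world"])
    W=P@T[:3,:3].T+T[:3,3]; W[D<=0]=np.nan
    return W
def rect(pts):
    (c,s,a)=cv2.minAreaRect((pts[:,:2]*1000).astype(np.float32))
    return np.round(c,1),np.round(s,1),round(a,2)
E
python3 - <<'E'
from h import *
import pickle
d=pickle.load(open("d0.pkl","rb"))
for n in d:
    im=d[n];W=cloud(im)
    def proj(p):
        q=im["camera_from_world"]@np.r_[p,1]; return q[0]/q[2]*im["fx"]+im["cx"],q[1]/q[2]*im["fy"]+im["cy"]
    z=W[...,2]
    roi=(W[...,0]>.3)&(W[...,0]<.85)&(abs(W[...,1])<.5)
    print(n,"table z",np.nanmedian(z[roi]))
    m=((z>.015)&roi).astype(np.uint8)
    k,l,st,c=cv2.connectedComponentsWithStats(m)
    for i in range(1,k):
        if st[i,4]<30: continue
        p=W[l==i]; print(st[i,:5],"zmax",np.round(np.percentile(p[:,2],[50,90,98]),3),rect(p), "top:",rect(p[p[:,2]>np.percentile(p[:,2],90)-.006]), "rgb",im["pixels"][l==i].mean(0).round())
        if st[i,4]>1500:
            for lo,hi in [(.08,.09),(.12,.15),(.005,.025),(.068,.079)]:
                q=p[(p[:,2]>lo)&(p[:,2]<hi)]; print("   ",lo,hi,len(q),rect(q) if len(q)>5 else '')
            for hh in (.08,.135): print(np.histogram(p[:,2],bins=np.arange(0,.15,.01)))
E
python3 - <<'E'
import cv2
a=cv2.imread('pics/top0.png'); 
cv2.imwrite('pics/crop0.png',cv2.resize(a[105:255,215:345+30],None,fx=4.9,fy=3.9*1.0 if 0 else 4.0))
E
```

```text
scene table z 0.0004934244020894374
[369 129  23  38 569] zmax [0.082 0.133 0.14 ] (array([465.1, 343.2]), array([56.2, 44.3]), 53.28) top: (array([458.2, 349.2]), array([23.5, 25.2]), 23.07) rgb [109. 102.  93.]
[390 182  21  21 328] zmax [0.047 0.05  0.052] (array([605.5, 322.1]), array([59.3, 61.3]), 21.23) top: (array([605.5, 322.1]), array([59.3, 61.3]), 21.23) rgb [129. 101.  54.]
[ 262  199   86   96 6522] zmax [0.084 0.088 0.138] (array([639.3, -22.4]), array([201.7, 262.4]), 68.67) top: (array([690.7, -42. ]), array([199.8, 150.1]), 68.59) rgb [69. 63. 59.]
    0.08 0.09 3523 (array([647.2, -24.9]), array([200.3, 243.7]), 68.59)
    0.12 0.15 437 (array([685.3, -39.4]), array([131.4,  19.9]), 68.52)
    0.005 0.025 600 (array([648.7, -26.7]), array([198.3, 241. ]), 69.19)
    0.068 0.079 537 (array([639.3, -21.9]), array([198.3, 262. ]), 69.24)
(array([   0,  470,  272,  264,  286,  320,  343,  518, 3523,   46,   24,
         19,   69,  339]), array([0.  , 0.01, 0.02, 0.03, 0.04, 0.05, 0.06, 0.07, 0.08, 0.09, 0.1 ,
       0.11, 0.12, 0.13, 0.14]))
(array([   0,  470,  272,  
[... 1838 characters left out ...]
5  25 467] zmax [0.048 0.051 0.053] (array([602.4, 323.5]), array([59.4, 59.6]), 46.96) top: (array([602.5, 323.2]), array([59.4, 59.1]), 46.19) rgb [165. 126.  45.]
[439 195  29  20 478] zmax [0.028 0.031 0.033] (array([ 574.4, -462.2]), array([44.3, 66.6]), 4.76) top: (array([ 574.3, -462.2]), array([44.3, 66.6]), 4.88) rgb [146.  69.  51.]
[107 239  34  24 634] zmax [0.095 0.14  0.143] (array([455.8, 347.2]), array([50. , 56.3]), 82.07) top: (array([456.3, 349.9]), array([24.9, 24.8]), 63.26) rgb [131. 121. 105.]
[391 239  32  25 639] zmax [0.094 0.098 0.099] (array([ 456.1, -331.3]), array([51.9, 54.2]), 8.19) top: (array([ 456. , -331.1]), array([51.7, 53.7]), 8.15) rgb [130. 102.  70.]
```

View pics/crop0.png

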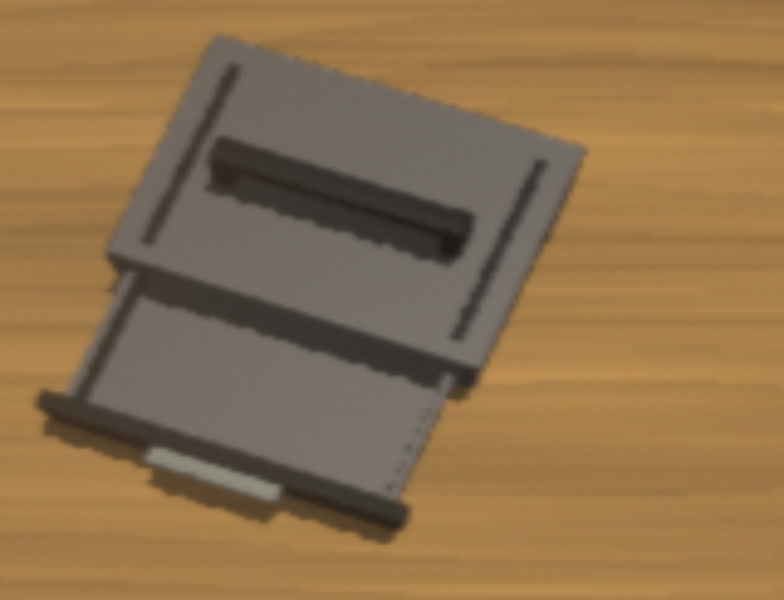

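```bash
cat >> h.py <<'E'
from scipy.spatial.transform import Rotation as R
psi=np.radians(-21.4); C0=np.array([.6844,-.0392])
def quat(a):  # tool down, jaw (tool y) axis at world angle a (rad)
    y=np.array([np.cos(a),np.sin(a),0]); z=np.array([0,0,-1.]); x=np.cross(y,z)
    return R.from_matrix(np.stack([x,y,z],1)).as_quat()
def cw(x,y=0,C=C0,p=psi):
    return C+np.array([np.cos(p)*x-np.sin(p)*y,np.sin(p)*x+np.cos(p)*y])
def st(r,m=''):
    print(m,'t%.2f'%r.current_t(),'pos',np.round(r.current_tool_pos(),4),'F',np.round(r.current_contact_force(),2),'T',np.round(r.current_torque(),2),'op%.3f'%r.current_opening())
E
python3 - <<'E'
from h import *
from cell import r,optics
import pickle
d=pickle.load(open("d0.pkl","rb"))
for n in d:
    W=cloud(d[n]).reshape(-1,3); W=W[np.isfinite(W[:,0])]
    q=W[:,:2]-C0; x=q@[np.cos(psi),np.sin(psi)]; y=q@[-np.sin(psi),np.cos(psi)]
    z=W[:,2]; a=(abs(y)<.12)&(abs(x)<.22)
    s=a&(z>.06)&(z<.082)&(x<-.12)&(abs(y)>.045); print(n,'panel x',np.percentile(x[s],[1,50,99]).round(4),'y',np.percentile(y[s],[1,99]).round(4))
    s=a&(z>.06)&(z<.082)&(x<-.12)&(abs(y)<.03); print('lip x',np.percentile(x[s],[1,50]).round(4))
    s=a&(z>.08)&(z<.09); print('top x',np.percentile(x[s],[1,99]).round(4),'y',np.percentile(y[s],[1,99]).round(4))
    s=a&(z>.125); print('handle x',np.percentile(x[s],[1,99]).round(4),'y',np.percentile(y[s],[1,99]).round(4))
for k in (0,np.pi):
    for nm,p,a in [('pick',[.6194,-.3595,.25],np.radians(107.3)+k),('place',[*cw(-.114),.2],psi+np.pi/2+k),('push',[*cw(-.2),.1],psi+k),('lift',[*C0,.3],psi+k)]:
        q=r.inverse_kinematics(np.array(p),quat(a)); print(nm,k,None if q is None else np.round(q,2))
E
```

```text
scene panel x [-0.167  -0.1562 -0.1287] y [-0.0977  0.0949]
lip x [-0.1781 -0.1589]
top x [-0.0653  0.0807] y [-0.0986  0.0975]
handle x [-0.0072  0.0102] y [-0.0651  0.0639]
top panel x [-0.1684 -0.1619 -0.1228] y [-0.0965  0.096 ]
lip x [-0.1791 -0.1679]
top x [-0.0683  0.0774] y [-0.0978  0.0983]
handle x [-0.0097  0.0072] y [-0.0645  0.0639]
pick 0 [-0.59  0.67  1.16 -0.    1.32 -2.46]
place 0 [-0.08  0.46  1.63 -0.    1.05 -1.27]
push 0 [-0.03  0.48  1.9  -0.    0.75  0.35]
lift 0 [-0.13  0.57  1.2  -0.    1.37  0.25]
pick 3.141592653589793 [-0.59  0.67  1.16 -0.    1.32  0.68]
place 3.141592653589793 [-0.08  0.46  1.63 -0.    1.05  1.87]
push 3.141592653589793 [-0.03  0.48  1.9  -0.    0.75 -2.79]
lift 3.141592653589793 None
```

Run:
```python
from h import *
from cell import r,optics
st(r,'start')
q=quat(np.radians(107.3)+np.pi)
r.move_to([.6194,-.3595,.22],q); st(r,'above')
r.move_linear([.6194,-.3595,.10],vel=.2)
p=r.current_tool_pos(),r.current_ee_rot(); im=optics.get_image('wrist'); cv2.imwrite('pics/w1.png',im['pixels'][:,:,::-1])
im=optics.get_image('top'); cv2.imwrite('pics/t1.png',im['pixels'][:,:,::-1])
st(r)
r.move_linear([.6194,-.3595,.028],vel=.12); st(r,'down')
```

```text
start t0.10 pos [0.1385 0.532  0.2528] F [-0.3  -0.01  0.83] T [-0.02  0.02 -0.01] op1.000
above t3.62 pos [ 0.6197 -0.3588  0.2201] F [ 0.8  -0.    1.28] T [ 0.06 -0.01 -0.08] op1.000
 t4.47 pos [ 0.6202 -0.36    0.102 ] F [-0.35  0.49  0.27] T [ 0.02  0.01 -0.04] op0.996
down t5.22 pos [ 0.6198 -0.3598  0.0287] F [ 0.66 -0.64 -0.43] T [-0.04 -0.01  0.03] op1.000
```

View pics/w1.png

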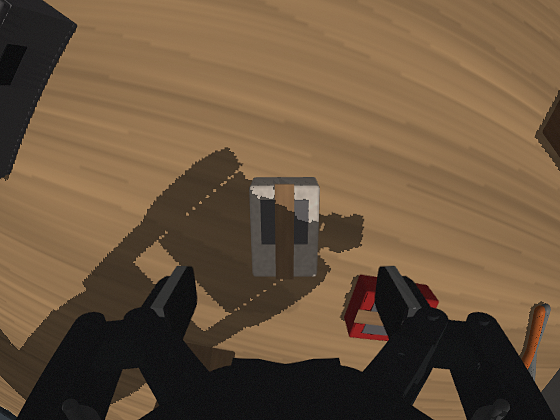

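Wrist view: pack at (285,228), centred and square between the fingers; the red one at (385,300) lies outside them. Gripping.

Run:
```python
from h import *
from cell import r,optics
r.set_gripper(0.0,40); st(r,'grip')
r.move_linear([.6194,-.3595,.08],vel=.1); st(r,'lift')
r.move_linear([.6194,-.3595,.20],vel=.2); st(r,'lift')
im=optics.get_image('wrist'); cv2.imwrite('pics/w2.png',im['pixels'][:,:,::-1])
```

```text
grip t5.69 pos [ 0.6197 -0.3597  0.0288] F [-0.3  -0.18  5.79] T [0.09 0.13 0.  ] op0.508
lift t6.36 pos [ 0.6193 -0.3593  0.0799] F [-0.36 -0.34 -2.19] T [ 0.   -0.03 -0.02] op0.504
lift t7.11 pos [ 0.6188 -0.3591  0.1983] F [-0.11  0.03 -1.79] T [-0.01  0.02  0.  ] op0.502
```

View pics/w2.png

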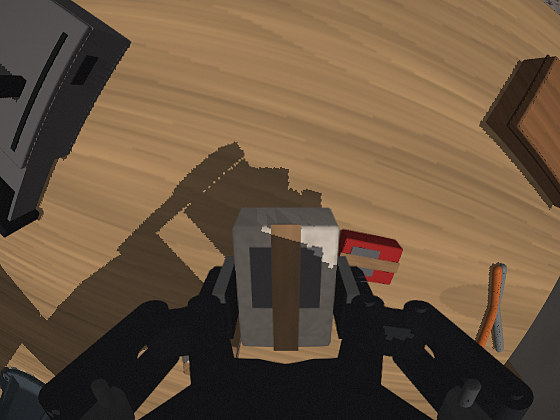

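Pack held square and level between the pads at (285,280). On to the drawer.

Run:
```python
from h import *
from cell import r,optics
q=quat(psi+np.pi/2+np.pi); t=cw(-.112)
r.move_to([*t,.24],q); st(r,'above')
r.move_linear([*t,.13],vel=.2); r.sleep(.1); st(r,'mid')
im=optics.get_image('wrist'); cv2.imwrite('pics/w3.png',im['pixels'][:,:,::-1])
im=optics.get_image('top'); cv2.imwrite('pics/t3.png',cv2.resize(im['pixels'][80:290,170:450,::-1],None,fx=2.8,fy=2.8))
```

```text
above t8.53 pos [0.5803 0.001  0.2397] F [ 0.63 -1.06 -1.76] T [-0.01 -0.02 -0.  ] op0.506
mid t9.32 pos [0.581  0.0014 0.1315] F [-0.56  0.25 -1.55] T [ 0.02  0.04 -0.02] op0.502
```

View pics/w3.png

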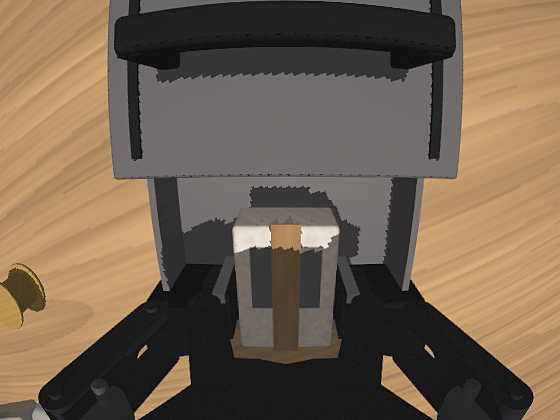

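View pics/t3.png

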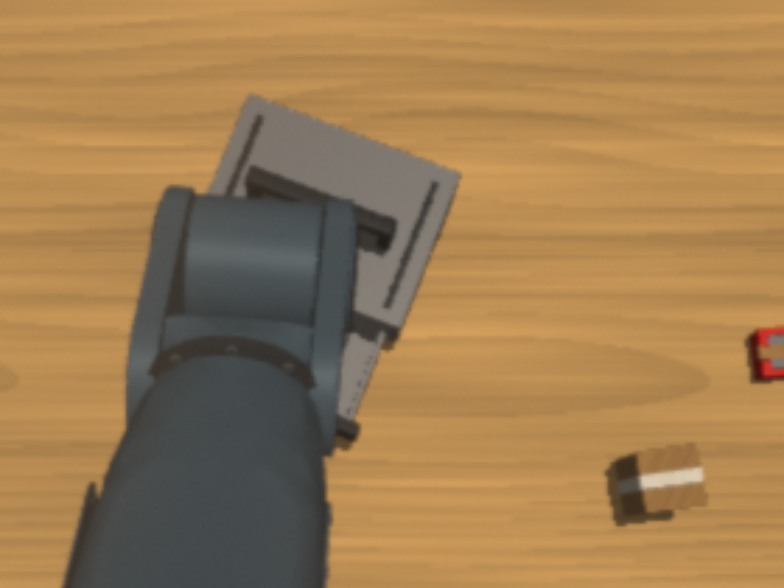

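Run:
```python
from h import *
from cell import r,optics
m=optics.get_image('wrist')['mount']; print(np.round(m,3))
Rm=R.from_quat(r.current_ee_rot()).as_matrix(); c=Rm@m[:3,3]; print('cam rel TCP world',c, 'along case x',c[:2]@[np.cos(psi),np.sin(psi)])
t=cw(-.112)
r.move_linear([*t,.075],vel=.1); st(r)
r.move_linear([*t,.052],vel=.05); st(r)
for z in np.arange(.050,.0405,-.001):
    r.move_linear([*t,z],vel=.03); F=np.mean([r.current_contact_force() for _ in range(3)],0); print(round(z,4),r.current_tool_pos()[2].round(4),F.round(2))
    if F[2]>2: break
```

```text
[[ 0.    -0.954 -0.301  0.077]
 [ 1.     0.    -0.    -0.001]
 [ 0.    -0.301  0.954 -0.12 ]
 [ 0.     0.     0.     1.   ]]
cam rel TCP world [ 0.07153371 -0.02747817  0.12013554] along case x 0.07662802342936094
 t10.18 pos [0.5804 0.0017 0.0753] F [-1.08  0.39 -0.02] T [-0.02  0.    0.01] op0.505
 t10.78 pos [0.5801 0.0017 0.0519] F [ 0.27 -0.6  -1.42] T [ 0.04 -0.01 -0.01] op0.504
0.05 0.0501 [ 0.8   0.79 -1.54]
0.049 0.049 [ 0.4  -0.76 -1.  ]
0.048 0.0479 [-0.34  1.14 -1.28]
0.047 0.0469 [-0.07  0.41 -2.57]
0.046 0.0459 [ 0.07 -0.37 -0.69]
0.045 0.0449 [-0.03 -0.18 -0.7 ]
0.044 0.044 [-0.04 -0.15 -1.18]
0.043 0.0437 [-0.33 -0.86  3.68]
```

Run:
```python
from h import *
from cell import r,optics
t=cw(-.112)
r.set_gripper(0.8); st(r,'open')
r.move_linear([*t,.13],vel=.12)
im=optics.get_image('wrist'); cv2.imwrite('pics/w4.png',im['pixels'][:,:,::-1]); st(r)
```

```text
open t13.15 pos [0.5801 0.0017 0.0429] F [ 0.18 -1.04 -0.3 ] T [-0.    0.02  0.  ] op0.801
 t14.07 pos [0.5797 0.0017 0.1291] F [-0.57 -0.37 -1.11] T [ 0.06  0.05 -0.  ] op0.802
```

View pics/w4.png

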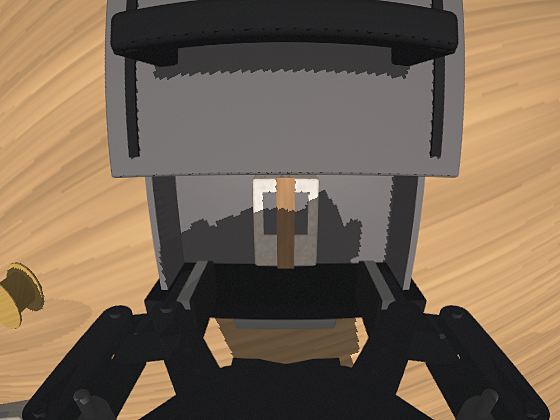

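Pack lies flat in the drawer, centred at (286,222) with clearance all round. Now pushing the drawer shut.

```bash
cat >> h.py <<'E'
ux=np.array([np.cos(psi),np.sin(psi)])
def fx(r,n=6):
    a=[]
    for _ in range(n): a.append(r.current_contact_force()[:2]); r.sleep(.01)
    return np.mean(a,0)@ux
E
python3 - <<'E'
from h import *
from cell import r,optics
r.move_linear([*cw(-.112),.2],vel=.25)
r.move_to([*cw(-.222),.2],quat(psi)); r.set_gripper(0.0)
r.move_linear([*cw(-.222),.060],vel=.2); r.sleep(.1); b=fx(r); st(r,'ready'); print('base',b)
for x in [-.205,-.198,-.194,-.190,-.18,-.16,-.14,-.125,-.118]:
    r.move_linear([*cw(x),.060],vel=.05); print(x,round(fx(r)-b,2))
st(r)
im=optics.get_image('top'); cv2.imwrite('pics/t5.png',cv2.resize(im['pixels'][80:290,170:450,::-1],None,fx=2.8,fy=2.8))
E
```

```text
ready t17.51 pos [0.4783 0.0418 0.0611] F [-0.3   0.05 -0.15] T [-0.02  0.02 -0.01] op-0.005
base -0.13751931917856672
-0.205 -0.2
-0.198 0.08
-0.194 0.12
-0.19 0.65
-0.18 -0.16
-0.16 0.21
-0.14 -0.07
-0.125 -0.02
-0.118 0.29
 t21.43 pos [0.5747 0.0038 0.06  ] F [1.22 0.62 0.36] T [ 0.03 -0.02 -0.01] op-0.000
```

View pics/t5.png

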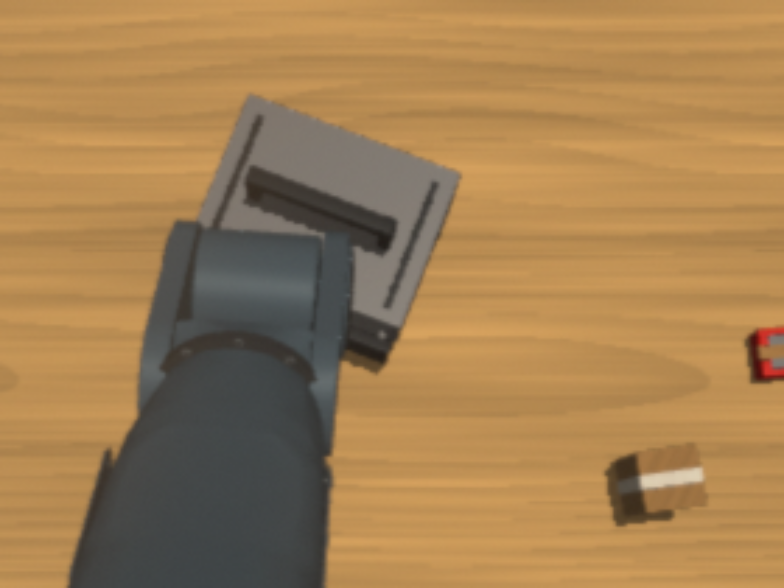

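Case has not moved (corner still at 252,95) and the drawer is nearly in. Finishing in small force-watched steps.

Run:
```python
from h import *
from cell import r,optics
for x in np.arange(-.1165,-.099,.0015):
    r.move_linear([*cw(x),.060],vel=.03); f=fx(r); a=(r.current_tool_pos()[:2]-C0)@ux; print(round(x,4),a.round(4),round(f,2))
    if f<-2.2: break
st(r)
im=optics.get_image('top'); cv2.imwrite('pics/t6.png',cv2.resize(im['pixels'][80:290,170:450,::-1],None,fx=2.8,fy=2.8))
```

```text
-0.1165 -0.1164 -0.26
-0.115 -0.1149 -0.18
-0.1135 -0.1134 -0.49
-0.112 -0.1119 0.03
-0.1105 -0.1104 -0.45
-0.109 -0.1089 -0.06
-0.1075 -0.1074 -0.2
-0.106 -0.1059 -0.09
-0.1045 -0.1049 -5.52
 t24.18 pos [ 0.5867 -0.0009  0.06  ] F [-4.94  2.31  3.15] T [0.19 0.73 0.03] op0.005
```

View pics/t6.png

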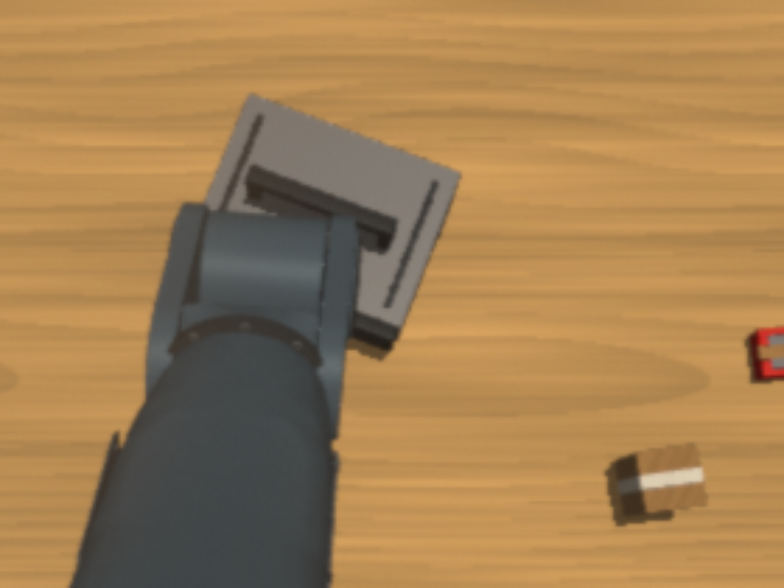

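Firm stop exactly where the shut drawer should be (-105 mm), case not shifted. Backing off and verifying.

Run:
```python
from h import *
from cell import r,optics
r.move_linear([*cw(-.16),.060],vel=.1)
r.set_gripper(1.0,90)
r.move_linear([*cw(-.19),.25],vel=.25)
st(r)
for n in ['top','scene']:
    im=optics.get_image(n); cv2.imwrite(f'pics/{n}7.png',im['pixels'][:,:,::-1])
    W=cloud(im).reshape(-1,3); W=W[np.isfinite(W[:,0])]
    q=W[:,:2]-C0; x=q@ux; y=q@[-np.sin(psi),np.cos(psi)]; z=W[:,2]; a=(abs(y)<.12)&(x<.12)&(x>-.14)
    for nm,s in [('lip',a&(z>.06)&(z<.08)&(x<-.06)&(abs(y)<.03)),('panel',a&(z>.06)&(z<.08)&(x<-.06)&(abs(y)>.045)),('top',a&(z>.081)&(z<.09)),('handle',a&(z>.125)&(z<.14))]:
        if s.sum()>5: print(n,nm,s.sum(),'x',np.percentile(x[s],[1,50,99]).round(4),'y',np.percentile(y[s],[1,99]).round(4), rect(W[s]))
```

```text
t26.64 pos [0.507  0.0301 0.2488] F [-0.08  0.01 -0.56] T [ 0.   -0.03 -0.02] op1.001
top lip 34 x [-0.0906 -0.0765 -0.0668] y [-0.0298 -0.018 ] (array([602.1, -35. ]), array([ 9.8, 25.4]), 89.87)
top panel 223 x [-0.0806 -0.0741 -0.0645] y [-0.0975  0.0971] (array([618.7, -13.7]), array([198.7,  20.5]), 68.57)
top top 4038 x [-0.067  -0.0003  0.0782] y [-0.0979  0.0983] (array([685.1, -38.9]), array([200.3, 159.3]), 68.64)
top handle 363 x [-0.0092 -0.0021  0.0076] y [-0.0648  0.0637] (array([683.5, -39.5]), array([130. ,  17.9]), 68.93)
scene lip 104 x [-0.0897 -0.0818 -0.0718] y [-0.0295  0.0296] (array([609.6,  -9.9]), array([59.4, 19.1]), 65.76)
scene panel 72 x [-0.0796 -0.0753 -0.0682] y [-0.0968  0.0954] (array([616.8, -13.4]), array([192.6,  15. ]), 68.9)
scene top 3469 x [-0.0648  0.0221  0.0809] y [-0.0986  0.0977] (array([690.8, -42. ]), array([200. , 150.9]), 68.74)
scene handle 380 x [-0.0064  0.0061  0.0107] y [-0.0651  0.0645] (array([686.1, -39.9]), array([131.1,  19.4]), 68.61)
```

View pics/scene7.png

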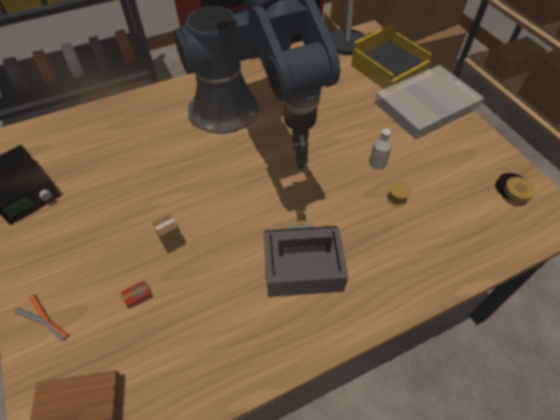

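Drawer shut: panel front at -80 mm, bystanders unmoved (bottle 381,150; spool 400,193; carton 167,232). Now the handle.

Run:
```python
from h import *
from cell import r,optics
r.move_to([*C0,.25],quat(psi)); st(r)
r.move_linear([*C0,.133],vel=.15); r.sleep(.1); st(r,'down')
im=optics.get_image('wrist'); cv2.imwrite('pics/w8.png',im['pixels'][:,:,::-1])
r.set_gripper(0.0,90); st(r,'grip')
r.move_linear([*C0,.143],vel=.03); r.sleep(.1); st(r,'lift1')
im=optics.get_image('scene'); cv2.imwrite('pics/scene8.png',im['pixels'][:,:,::-1])
```

```text
t27.52 pos [ 0.6836 -0.0388  0.2492] F [-0.67 -0.46  0.82] T [ 0.01  0.04 -0.01] op1.001
down t28.56 pos [ 0.6849 -0.0392  0.1343] F [ 0.15  0.77 -0.33] T [-0.02 -0.03  0.01] op1.001
grip t29.25 pos [ 0.6844 -0.0392  0.1332] F [-1.11  0.02  2.74] T [ 0.03  0.15 -0.04] op0.168
lift1 t29.83 pos [ 0.6842 -0.0392  0.1427] F [-0.79  0.03 -7.66] T [-0.07 -0.04 -0.04] op0.170
```

View pics/w8.png

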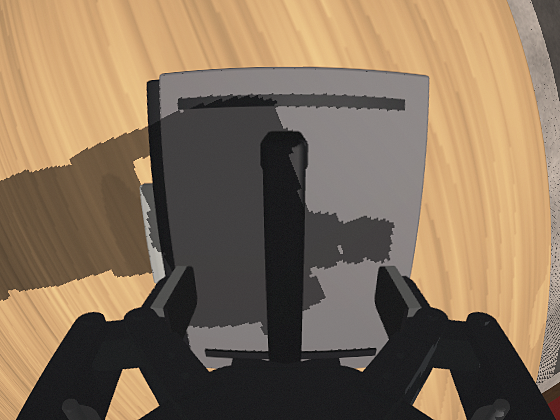

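View pics/scene8.png

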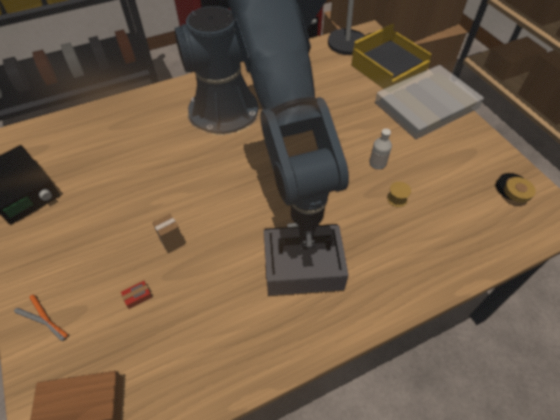

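The bar sits midway between the pads (285,250), and about 7.5 N of weight has come onto the wrist. Lifting by 15 cm.

Run:
```python
from h import *
from cell import r,optics
r.move_linear([*C0,.285],vel=.06); r.sleep(.5); st(r,'up')
im=optics.get_image('wrist'); cv2.imwrite('pics/w9.png',im['pixels'][:,:,::-1])
for n in ['top','scene']:
    im=optics.get_image(n); cv2.imwrite(f'pics/{n}9.png',im['pixels'][:,:,::-1])
    W=cloud(im).reshape(-1,3); W=W[np.isfinite(W[:,0])]
    q=W[:,:2]-C0; x=q@ux; y=q@[-np.sin(psi),np.cos(psi)]; z=W[:,2]
    s=(abs(y)<.095)&(x<.078)&(x>-.066)&(z>.22)&(z<.25)
    m=np.median(z[s]); s&=abs(z-m)<.012
    c=np.linalg.lstsq(np.c_[x[s],y[s],np.ones(s.sum())],z[s],rcond=None)[0]; print(n,'top plane slope deg x,y',np.degrees(c[:2]).round(2),'z',c[2].round(4),s.sum())
    for k in [(abs(y)<.11)&(z>.145)&(z<.255)&(x<-.05)&(x>-.14)]: print('front x',np.percentile(x[k],[1,50]).round(4),'minz',z[k].min().round(3))
st(r)
```

```text
up t32.90 pos [ 0.6844 -0.0392  0.285 ] F [-0.6  -0.96 -7.51] T [-0.02 -0.06 -0.  ] op0.168
top top plane slope deg x,y [-0.11 -0.08] z 0.2371 943
front x [-0.0803 -0.0685] minz 0.158
scene top plane slope deg x,y [-0.03 -0.02] z 0.2371 3620
front x [-0.0878 -0.0607] minz 0.221
 t33.05 pos [ 0.6844 -0.0392  0.285 ] F [-0.98  0.51 -6.78] T [-0.01  0.    0.04] op0.171
```

View pics/scene9.png

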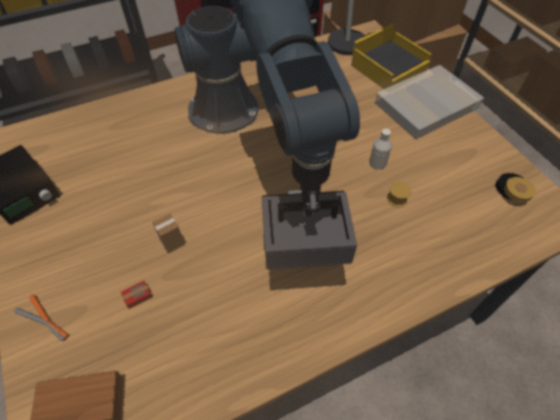

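View pics/w9.png

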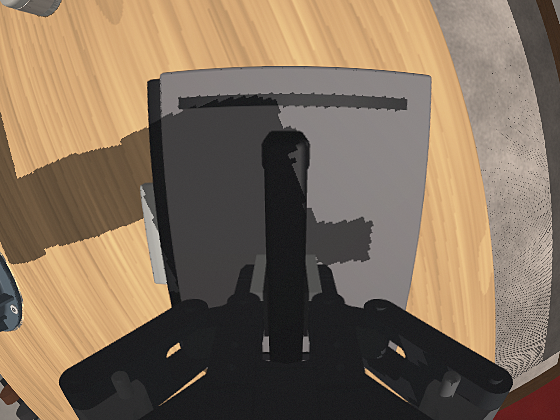

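The case hangs level with its underside at about 0.152 m. The drawer is shut and the bystanders are unmoved. Handing in.

Run:
```python
from h import *
from cell import r
st(r); r.hand_in();
```

```text
t33.05 pos [ 0.6844 -0.0392  0.285 ] F [-0.98  0.51 -6.78] T [-0.01  0.    0.04] op0.171
the job is handed in; nothing more can be done
```

I laid the pack flat in the drawer and pushed the drawer shut with the case on the bench. Then I lifted the case by its handle and handed the job in at 33 s, still holding it.

**Last checks, all taken while holding the case:**
- **Height:** the underside is about 15 cm above the bench, from depth in both cameras.
- **Level:** the top is tilted by no more than about 0.1°.
- **Drawer:** on the bench, the push met a firm stop at the shut position, with the panel front at -80 mm. The case did not shift visibly. In the final wrist view the drawer still looks shut. The top camera puts the drawer front near -80 mm, the shut position. The scene camera's matching figure (-88 mm) fits the pull lip, which stands out to about -91 mm.
- **Grip and weight:** the grip is steady at 90 N on the handle bar. The wrist reads about 7 N, which fits the loaded case.
- **Bystanders:** in the final scene picture the spool, bottle, carton and red look-alike are where they started.

None of the checks failed. I could not see the pack once the drawer was shut. That it is inside rests on the picture before closing and on the drawer closing with no added resistance before the stop.

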